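# Find the tin with the slag lump by its weight

### The arm

A 6-joint arm with a two-finger parallel gripper is mounted at the origin on the work surface. World frame = base frame: x ahead of the robot, y to its left, z up, the work surface at z = 0. Lengths are in m, angles in degrees, forces in N, time in s.
With the tool pointing down it reaches from about 0.375 to 0.9 m from the base axis. Payload 3.1 kg.
Tool frame: the origin (TCP) lies at the very end of the fingers, on their centre line; the grasp point (between the pads) lies behind it (bot.grip_depth is the z of the grasp point in the tool frame, in m); z points along the fingers, y is the direction in which the jaws open and shut (so a half turn about z gives the same grasp; the last joint's range is limited). The gripper opens to 87 mm and grips with 3 to 60 N. Pads are 19 mm wide; open, the fingers measure 117 mm over their backs; the gripper's body (75 mm by 190 mm) begins 51 mm behind the grasp point.
Start: joints at [-86.832, 30.224, 82.088, -0, 67.689, -10.227], TCP at [0.145, -0.608, 0.223] pointing down, gripper open.
Joint ranges: [-176.69, 176.69], [-43.24, 126.21], [12.49, 139.97], [-82, 262], [0, 151.66], [-163.58, 163.58]. Speed limits (degrees/s): [159.86, 159.86, 180, 180, 180, 180].

### API

Orientations are given as a 3x3 rotation matrix whose columns are the frame's x, y, z axes.
In Python, from rig import bot, vision gives the robot as it stands. The module is installed in compiled form; this text tells all that it offers.
- The arm moves only by the shell command python3 -m jog 'ROWS'. ROWS is JSON, a list of rows, each a list of 3 entries, a list of its own where there are three numbers: the shift along the tool's x, y, z in mm, then the turn, a rotation vector about the tool's x, y, z in degrees, then the closure, from 0 (fully open) to 1 (shut). In form: [[[dx, dy, dz], [wx, wy, wz], fingers], ...]. A call has 1 to 12 rows; each row is the pose to reach, as a shift and turn from the pose commanded when the call began, along the tool's axes at that moment; what a row does not reach only later rows make up. A row lasts 1/12 s, in which the tool goes at most 41.7 mm and 7.16 degrees, less where a joint would pass 70% of its speed; a pose out of reach is approached as far as the arm can. A call with a gripper value outside its range is refused whole. The fingers move at their own pace and stop on an object; the grip force is fixed at half the most. Time passes only in rows, so rows that repeat a pose let the fingers close. It gives the time, the measured TCP pose, the force and the opening at its end, in the units of the state.
- bot.read_state(): the state, without advancing time (a new reading comes with each control period).
- vision.capture(name): name is "side" or "top" or "wrist"; returns the picture (480x640x3 uint8, red, green, blue); there is no depth.
- vision.camera_info(name): a dict with "intrinsics" (3x3 intrinsics, pixels), "camera_from_world" (4x4, takes a point from world to camera coordinates); the wrist camera has in their place "mount" (4x4, takes a point from camera to tool coordinates, whose origin is the TCP and whose axes are the flange's). Camera axes: x right, y up, looking along -z (the intrinsics and any distortion apply to the point x, -y, -z); pixel columns grow to the right and rows downward; lengths in m; the calibration is good to about 2 mm. A picture is of the moment at which its call begins: read the wrist's pose just before it. camera_info takes no time and is no camera call.
- bot.hand_in(): hands the job in, once; it reports no verdict.
The state is a dict: "time_s": time; "joint_positions": joint angles; "qvel": joint speeds; "tau": joint torques, N m; "position": TCP position; "tcp_rot": TCP orientation; "force": force on the tool from outside, world axes, zero at the start; "moment": the same for the moment, N m; "opening": opening from 0.0 (shut) to 1.0 (fully open).
Only numpy, scipy, OpenCV 4.12 (cv2) and the standard library are available. Lean on these libraries where they do the work, as an engineer would, in place of code of your own. Each camera call takes 0.05 s, during which the arm holds its last target. There are 200 camera calls.

### The job

Three look-alike closed sample tins stand in a row, each on its own find card; the one with a lump of slag in it is the heaviest. Going along the row from the robot's left to its right, lift each tin clear of the table to feel its weight and set it back upright in the middle of its own card without dropping it, since the card is the only record of where it was found; leave the potsherds and the brush alone. Finish while still holding the heaviest tin up in the gripper, upright and still, about 20 cm above the table for a colleague to take, the other two standing on their own cards.

Things in the scene. Friction and masses are not known exactly. Their poses are not given: they have to be found in the camera images.
- tin_left: closed steel sample tin, 66 mm across, 62 mm high with its slip lid, upright; the one farthest to the robot's left (+y). Origin: centre of its underside; z up its axis. All three look alike; contents unseen, loose by a few mm. Weighs 0.17 to 0.65 kg when filled as here; the heaviest is at least 0.15 kg heavier than each other one, and can be any of the three
- card_left: blank white find card, 125 mm (x) by 75 mm (y), under 1 mm thick, lying flat and fixed on the table; the card of tin_left, which stands on its middle at the start. Origin: centre of its underside; z up
- tin_mid: closed steel sample tin, 66 mm across, 62 mm high with its slip lid, upright; the one in the middle of the row. Origin: centre of its underside; z up its axis. All three look alike; contents unseen, loose by a few mm. Weighs 0.17 to 0.65 kg when filled as here; the heaviest is at least 0.15 kg heavier than each other one, and can be any of the three
- card_mid: blank white find card, 125 mm (x) by 75 mm (y), under 1 mm thick, lying flat and fixed on the table; the card of tin_mid, which stands on its middle at the start. Origin: centre of its underside; z up
- tin_right: closed steel sample tin, 66 mm across, 62 mm high with its slip lid, upright; the one farthest to the robot's right (-y). Origin: centre of its underside; z up its axis. All three look alike; contents unseen, loose by a few mm. Weighs 0.17 to 0.65 kg when filled as here; the heaviest is at least 0.15 kg heavier than each other one, and can be any of the three
- card_right: blank white find card, 125 mm (x) by 75 mm (y), under 1 mm thick, lying flat and fixed on the table; the card of tin_right, which stands on its middle at the start. Origin: centre of its underside; z up
- table: the sorting table under a blue tarpaulin; its top is the flat surface at z = 0 that the cards and tins stand on. A fixed grey crate 140 mm high stands on it well to the robot's left, clear of the work
- sherd_big: loose flat buff potsherd about 150 x 125 x 13 mm, lying beyond the tins; a bystander. Origin: centre of its underside
- sherd_rim: loose flat brown potsherd about 90 x 65 x 10 mm, lying beyond the tins; a bystander. Origin: centre of its underside
- brush: loose wooden washing brush about 220 mm long and 34 mm high, lying bristles down to the robot's right of the tins; a bystander. Origin: on the table under the handle, x along the brush to its bristles
Not all that is in view belongs to the job. Leave any black or green look-alike of the tin_mid alone.

How it is judged:
By the outcome, as a careful person would: the job done as asked, in the order asked, and still so for the second after the job is handed in, while the arm keeps its last pose, push and grip.
It also fails if it takes over 70 s, if anything falls off the work surface, if the arm or the gripper's body presses on something with over 40 N, if the wrist force passes 120 N, or if a joint passes its speed limit or range.

## Working session

There is one attempt and no reset: what is moved stays moved. The work goes in short steps, Python scripts to look and compute and a shell command to move; the robot and the scene stay as the last step left them, time stands still between calls to the robot, and variables do not carry over. Pictures are saved under pics/ and viewed, about 8 in all and at most 12, crops included, and the job is handed in when it is done.

```bash
mkdir -p pics; python3 - <<'E'
from rig import bot, vision
import cv2,numpy as np
np.set_printoptions(precision=4,suppress=True)
s=bot.read_state();print(s);print(bot.grip_depth)
for n in("top","side"):
    im=vision.capture(n);cv2.imwrite(f"pics/{n}0.png",im[:,:,::-1]);print(n,vision.camera_info(n))
print(vision.camera_info("wrist"))
E
```

```text
{'time_s': 0.0, 'joint_positions': array([-86.8324,  30.2792,  82.1552,  -0.0007,  67.6894, -10.2267]), 'qvel': array([-0.0451,  0.0124,  0.0261, -0.0733,  0.0716,  0.0897]), 'tau': array([  0.0004, -44.0042, -17.6593,   0.0632,   0.0582,  -0.0002]), 'position': array([ 0.1448, -0.6073,  0.2216]), 'tcp_rot': array([[ 0.9728,  0.2317, -0.0001],
       [ 0.2317, -0.9728,  0.0022],
       [ 0.0004, -0.0021, -1.    ]]), 'force': array([ 0.2749, -0.2149, -0.7921]), 'moment': array([-0.0106,  0.0304, -0.0601]), 'opening': 1.0026082070755016}
-0.0187
top {'intrinsics': array([[604.6419,   0.    , 322.3703],
       [  0.    , 604.6419, 228.8077],
       [  0.    ,   0.    ,   1.    ]]), 'camera_from_world': array([[-0.0046, -0.9998, -0.0168, -0.0939],
       [ 0.9921, -0.0067,  0.1249, -0.601 ],
       [-0.125 , -0.0161,  0.992 , -1.2311],
       [ 0.    ,  0.    ,  0.    ,  1.    ]])}
side {'intrinsics': array([[528.3532,   0.    , 327.9685],
       [  0.    , 528.3532, 242.7412],
       [  0.    ,   0.    ,   1.    ]]), 'camera_from_world': array([[ 0.9732, -0.2301,  0.0031, -0.6124],
       [ 0.1506,  0.6473,  0.7472, -0.0503],
       [-0.1739, -0.7267,  0.6646, -1.1372],
       [ 0.    ,  0.    ,  0.    ,  1.    ]])}
{'intrinsics': array([[414.0723,   0.    , 320.8525],
       [  0.    , 414.0723, 238.8432],
       [  0.    ,   0.    ,   1.    ]]), 'mount': array([[ 0.0006,  0.9534,  0.3017,  0.0827],
       [ 1.    , -0.0004, -0.0008, -0.    ],
       [-0.0006,  0.3017, -0.9534, -0.1621],
       [ 0.    ,  0.    ,  0.    ,  1.    ]])}
```

View pics/top0.png

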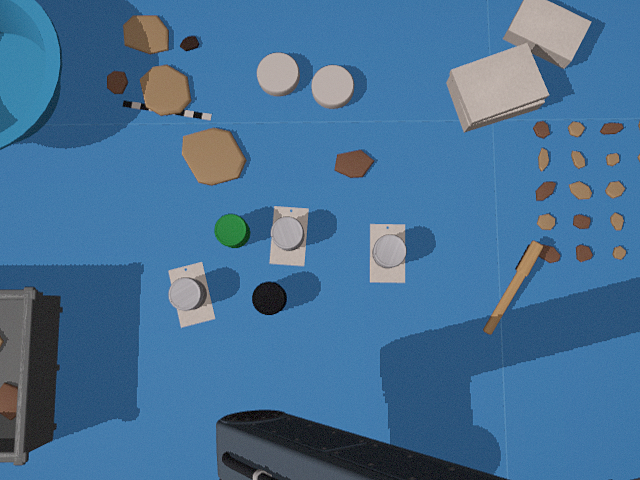

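View pics/side0.png

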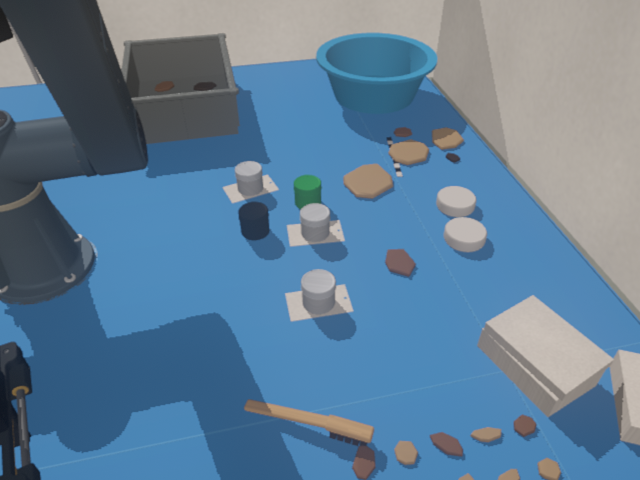

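The top view shows three grey tins on white cards: left (187,294), mid (287,233) and right (389,251). The green (232,230) and black (269,298) tins have no cards, so they are the decoys. Next I'll measure tin and card centres from the top view.

```bash
cat > h.py <<'E'
from rig import bot, vision
import cv2,numpy as np
np.set_printoptions(precision=4,suppress=True)
def plane(uv,z,K,T):
    "pixels -> world points at height z; T camera_from_world"
    uv=np.atleast_2d(uv).astype(float); R,t=T[:3,:3],T[:3,3]
    p=cv2.undistortPoints(uv[:,None],K,None)[:,0]
    d=np.c_[p[:,0],-p[:,1],-np.ones(len(p))]@R; c=-R.T@t
    return (c+d*((z-c[2])/d[:,2])[:,None])[:,:2]
def wristT(pos,rot):
    W=np.eye(4);W[:3,:3]=rot;W[:3,3]=pos
    return np.linalg.inv(W@vision.camera_info("wrist")["mount"])
E
python3 - <<'E'
from h import *
im=cv2.imread("pics/top0.png");i=vision.camera_info("top");K,T=i["intrinsics"],i["camera_from_world"]
hsv=cv2.cvtColor(im,cv2.COLOR_BGR2HSV)
m=((hsv[...,1]<70)&(hsv[...,2]>90)).astype(np.uint8)*255
for n,(u,v) in dict(left=(187,294),mid=(287,233),right=(389,251)).items():
    r=np.zeros_like(m);r[v-45:v+45,u-45:u+45]=m[v-45:v+45,u-45:u+45]
    c=max(cv2.findContours(r,0,1)[0],key=cv2.contourArea)
    p=plane(c[:,0],0,K,T)*1000
    rect=cv2.minAreaRect(p.astype(np.float32));
    g=cv2.medianBlur(cv2.cvtColor(im,cv2.COLOR_BGR2GRAY),3)
    h=cv2.HoughCircles(g[v-30:v+30,u-30:u+30],cv2.HOUGH_GRADIENT,1,30,param1=80,param2=8,minRadius=14,maxRadius=19)
    h=h[0][0]+[u-30,v-30,0]
    print(n,"card",rect,"tin",h,plane(h[:2],.062,K,T),"diam",2*h[2]/604.6*(1231-62)*1)
for n,uv in dict(green=(232,230),black=(269,298)).items(): print(n,plane(uv,.062,K,T))
x=cv2.resize(im[190:340,150:430],None,fx=2.8,fy=2.8,interpolation=2);cv2.imwrite("pics/crop.png",x)
E
```

```text
left card ((465.0997314453125, 189.8042755126953), (126.63609313964844, 86.54137420654297), 14.28449535369873) tin [183.5 293.5  16. ] [[0.4665 0.1856]] diam 61.87231227257691
mid card ((590.9928588867188, -23.06951904296875), (77.18494415283203, 126.062744140625), 85.55176544189453) tin [287.5 232.5  17.2] [[ 0.5901 -0.026 ]] diam 66.51273864332192
right card ((552.2105102539062, -236.1664581298828), (75.01577758789062, 125.3214340209961), 89.17178344726562) tin [387.5 250.5  17.2] [[ 0.5517 -0.2305]] diam 66.51273864332192
green [[0.5961 0.0885]]
black [[0.4565 0.0112]]
```

View pics/crop.png

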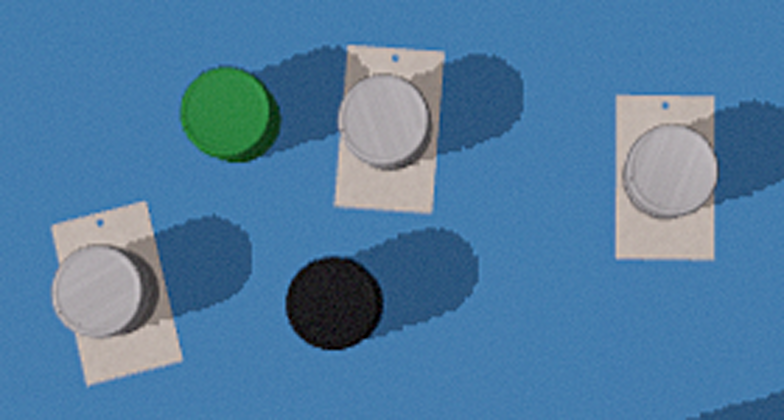

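Left to right the candidates are left (98,290), mid (385,120) and right (671,170) in the crop. These are grey lids on white cards. Green (228,113) and black (333,302) are excluded. The estimates are left (.466,.184), mid (.590,-.024) and right (.552,-.235), with lid diameters near 66 mm. I'll go to the left tin by way of a point clear of the base.

```bash
python3 -m jog '[[[356,-180,20],[0,0,0],0],[[356,-180,20],[0,0,0],0],[[356,-180,20],[0,0,0],0],[[356,-180,20],[0,0,0],0],[[356,-180,20],[0,0,0],0],[[356,-180,20],[0,0,0],0],[[356,-180,20],[0,0,0],0],[[356,-180,20],[0,0,0],0],[[356,-180,20],[0,0,0],0],[[496,-696,60],[0,0,0],0],[[496,-696,60],[0,0,0],0],[[496,-696,60],[0,0,0],0]]'; python3 -c "
from h import *
s=bot.read_state();R=s['tcp_rot'];print(s['joint_positions'],s['position'],R,(R.T@(np.array([.466,.184,.155])-s['position']))*1000)"
```

```text
time_s: 1.1
position: [0.4389, -0.2396, 0.1938]
tcp_rot: [[0.973, 0.232, -0.001], [0.232, -0.973, 0.001], [-0.0, -0.001, -1.0]]
force: [0.4, 0.6, 0.5]
opening: 1.001
[-41.4633  23.0149 101.5315   0.0102  55.5068  35.1221] [ 0.4389 -0.2396  0.1938] [[ 0.9727  0.2319 -0.0006]
 [ 0.2319 -0.9727  0.0007]
 [-0.0004 -0.0008 -1.    ]] [ 124.6334 -405.7312   39.1225]
```

```bash
python3 -m jog '[[[120,-390,38],[0,0,0],0],[[120,-390,38],[0,0,0],0],[[120,-390,38],[0,0,0],0],[[120,-390,38],[0,0,0],0],[[120,-390,38],[0,0,0],0],[[120,-390,38],[0,0,0],0],[[120,-390,38],[0,0,0],0],[[120,-390,38],[0,0,0],0],[[120,-390,38],[0,0,0],0],[[120,-390,38],[0,0,0],0],[[120,-390,38],[0,0,0],0],[[120,-390,38],[0,0,0],0]]'; cat > look.py <<'E'
import sys
from h import *
s=bot.read_state();im=vision.capture("wrist");cv2.imwrite(f"pics/{sys.argv[1]}.png",im[:,:,::-1])
T=wristT(s['position'],s['tcp_rot']);K=vision.camera_info("wrist")["intrinsics"]
np.savez(f"pics/{sys.argv[1]}.npz",T=T,K=K,p=s['position'],R=s['tcp_rot'])
R=s['tcp_rot'];print(s['time_s'],s['position'],R[:,0],s['joint_positions'])
g=cv2.medianBlur(cv2.cvtColor(im,cv2.COLOR_RGB2GRAY),5)
a=s['position'].copy()
h=cv2.HoughCircles(g,cv2.HOUGH_GRADIENT,1,60,param1=100,param2=25,minRadius=40,maxRadius=140)
if h is not None:
    for c in h[0][:3]: print("circ",c,plane(c[:2],.062,K,T))
E
python3 look.py w1
```

```text
time_s: 2.1
position: [0.4645, 0.1671, 0.156]
tcp_rot: [[0.972, 0.236, -0.001], [0.236, -0.972, -0.0], [-0.001, 0.0, -1.0]]
force: [-0.1, 0.0, -0.0]
opening: 1.002
2.1 [0.4645 0.1671 0.156 ] [ 0.9717  0.2361 -0.001 ] [  6.803   25.9993 104.5285  -0.0172  49.5282  83.1565]
circ [294.5 231.5  50.4] [[0.4669 0.185 ]]
circ [492.5  43.5  67.2] [[0.6014 0.1006]]
circ [626.5 121.5  56.3] [[0.5804 0.0078]]
```

View pics/w1.png

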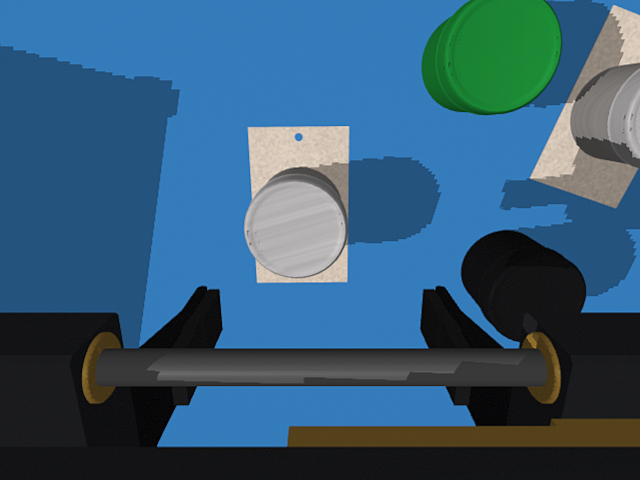

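The wrist view shows the left tin's lid at about (296,228) with radius 50. Card corners are (249,127), (349,126), (348,282) and (257,282). Fingers straddle the view below it.

```bash
python3 - <<'E'
from h import *
d=np.load("pics/w1.npz");K,T=d["K"],d["T"]
c=plane([(249,127),(349,126),(348,282),(257,282)],0,K,T);print(c,c.mean(0),[np.linalg.norm(c[i]-c[i-1]) for i in range(4)])
l=plane([(296,228),(246,229),(346,229),(296,179),(296,277)],.062,K,T);print(l)
t=np.append((l[0]),.016);s=bot.read_state();print(s["tcp_rot"].T@(t-s["position"])*1000)
E
```

```text
[[0.519  0.235 ]
 [0.5373 0.1631]
 [0.4157 0.1317]
 [0.3978 0.2054]] [0.4674 0.1838] [np.float64(0.12480285169136444), np.float64(0.07419370226734502), np.float64(0.12555306225948892), np.float64(0.07582861737619077)]
[[0.4695 0.1846]
 [0.4612 0.2157]
 [0.4764 0.1532]
 [0.5003 0.1915]
 [0.4362 0.1771]]
[  9.2596 -17.1476 140.0609]
```

```bash
python3 -m jog '[[[8,-17,0],[0,0,0],0],[[8,-17,35],[0,0,0],0],[[8,-17,70],[0,0,0],0],[[8,-17,105],[0,0,0],0],[[8,-17,125],[0,0,0],0],[[8,-17,135],[0,0,0],0],[[8,-17,139],[0,0,0],0],[[8,-17,139],[0,0,0],0],[[8,-17,139],[0,0,0],0]]'; python3 -c "
from h import *
s=bot.read_state();print(s['position'],s['tcp_rot'],s['force'])"
```

```text
time_s: 2.9
position: [0.47, 0.1833, 0.0184]
tcp_rot: [[0.973, 0.231, 0.002], [0.231, -0.973, 0.0], [0.002, 0.0, -1.0]]
force: [0.2, 0.6, 0.6]
opening: 0.998
[0.47   0.1833 0.0184] [[ 0.9731  0.2305  0.0018]
 [ 0.2305 -0.9731  0.0002]
 [ 0.0018  0.0002 -1.    ]] [0.1566 0.6496 0.579 ]
```

```bash
python3 -m jog '[[[-1,0,0],[0,0,0],1],[[-1,0,0],[0,0,0],1],[[-1,0,0],[0,0,0],1],[[-1,0,0],[0,0,0],1],[[-1,0,0],[0,0,0],1],[[-1,0,0],[0,0,0],1],[[-1,0,0],[0,0,0],1],[[-1,0,0],[0,0,0],1]]'; python3 -m jog '[[[0,0,-8],[0,0,0],1],[[0,0,-20],[0,0,0],1],[[0,0,-35],[0,0,0],1],[[0,0,-50],[0,0,0],1],[[0,0,-60],[0,0,0],1],[[0,0,-60],[0,0,0],1],[[0,0,-60],[0,0,0],1],[[0,0,-60],[0,0,0],1],[[0,0,-60],[0,0,0],1],[[0,0,-60],[0,0,0],1]]'; python3 -m jog '[[[0,0,0],[0,0,0],1],[[0,0,0],[0,0,0],1]]';python3 -m jog '[[[0,0,0],[0,0,0],1],[[0,0,0],[0,0,0],1]]';python3 -m jog '[[[0,0,0],[0,0,0],1],[[0,0,0],[0,0,0],1]]'; python3 -c "
from h import *
s=bot.read_state();print(s['time_s'],s['force'],s['tau'],s['position'])"
```

```text
time_s: 3.57
position: [0.4684, 0.184, 0.0182]
tcp_rot: [[0.973, 0.231, 0.001], [0.231, -0.973, 0.001], [0.001, -0.0, -1.0]]
force: [-0.9, 0.8, 6.1]
opening: 0.758
time_s: 4.4
position: [0.4674, 0.1835, 0.0767]
tcp_rot: [[0.973, 0.232, -0.002], [0.232, -0.973, -0.0], [-0.002, -0.0, -1.0]]
force: [-0.5, -0.0, -2.6]
opening: 0.761
time_s: 4.57
position: [0.4678, 0.1835, 0.077]
tcp_rot: [[0.973, 0.232, -0.001], [0.232, -0.973, -0.0], [-0.001, -0.0, -1.0]]
force: [-1.1, -0.8, -2.7]
opening: 0.761
time_s: 4.73
position: [0.468, 0.1836, 0.0773]
tcp_rot: [[0.973, 0.232, -0.0], [0.232, -0.973, -0.0], [-0.0, -0.0, -1.0]]
force: [0.2, -0.3, -2.1]
opening: 0.76
time_s: 4.9
position: [0.4681, 0.1836, 0.0774]
tcp_rot: [[0.973, 0.232, 0.0], [0.232, -0.973, -0.0], [0.0, 0.0, -1.0]]
force: [0.4, 0.3, -2.5]
opening: 0.76
4.9 [ 0.4375  0.3346 -2.4852] [ -0.0024 -39.576   -9.235    0.0269  -0.0722   0.0001] [0.4681 0.1836 0.0774]
```

Lifted cleanly, fz about −2.5 N (roughly 0.27 kg). Now lowering it back slowly.

```bash
python3 -m jog '[[[0,0,15],[0,0,0],1],[[0,0,35],[0,0,0],1],[[0,0,48],[0,0,0],1],[[0,0,54],[0,0,0],1],[[0,0,57],[0,0,0],1],[[0,0,59],[0,0,0],1],[[0,0,60],[0,0,0],1],[[0,0,60],[0,0,0],1],[[0,0,60],[0,0,0],1],[[0,0,60],[0,0,0],1]]'
```

```text
time_s: 5.73
position: [0.4685, 0.1837, 0.0183]
tcp_rot: [[0.973, 0.232, 0.001], [0.232, -0.973, 0.0], [0.001, 0.0, -1.0]]
force: [-0.4, -0.0, 3.9]
opening: 0.759
```

```bash
python3 -m jog '[[[0,0,0],[0,0,0],0],[[0,0,0],[0,0,0],0],[[0,0,0],[0,0,0],0],[[0,0,0],[0,0,0],0],[[0,0,0],[0,0,0],0],[[0,0,-30],[0,0,0],0],[[0,0,-70],[0,0,0],0],[[0,0,-110],[0,0,0],0],[[0,0,-138],[0,0,0],0],[[0,0,-138],[0,0,0],0],[[0,0,-138],[0,0,0],0]]'; python3 look.py w2; python3 -m jog '[[[70,230,0],[0,0,0],0],[[70,230,0],[0,0,0],0],[[70,230,0],[0,0,0],0],[[70,230,0],[0,0,0],0],[[70,230,0],[0,0,0],0],[[70,230,0],[0,0,0],0],[[70,230,0],[0,0,0],0],[[70,230,0],[0,0,0],0],[[70,230,0],[0,0,0],0],[[70,230,0],[0,0,0],0],[[70,230,0],[0,0,0],0]]'; python3 look.py w3; python3 -c "
import cv2,numpy as np
cv2.imwrite('pics/w23.png',np.hstack([cv2.imread('pics/w%d.png'%i)[:400,120:520] for i in(2,3)]))"
```

```text
time_s: 6.65
position: [0.4692, 0.1839, 0.1572]
tcp_rot: [[0.973, 0.232, 0.005], [0.232, -0.973, 0.001], [0.005, 0.0, -1.0]]
force: [-0.1, 0.2, -1.1]
opening: 1.0
6.65 [0.4692 0.1839 0.1572] [0.9728 0.2318 0.0047] [  8.6731  26.4352 103.2836  -0.      50.0137  85.2701]
circ [319.5 245.5  51.2] [[0.4663 0.1838]]
circ [514.5  59.5  66.2] [[0.6018 0.1009]]
circ [521.5 284.5  44.4] [[0.471  0.0447]]
time_s: 7.62
position: [0.5881, -0.0224, 0.1547]
tcp_rot: [[0.972, 0.233, -0.002], [0.233, -0.972, 0.001], [-0.002, -0.001, -1.0]]
force: [0.3, -0.4, -0.2]
opening: 1.0
7.6167 [ 0.5881 -0.0224  0.1547] [ 0.9724  0.2333 -0.0021] [-13.055   32.332   91.0659   0.0114  56.7428  63.4448]
circ [323.5 237.5  51. ] [[ 0.5912 -0.0235]]
circ [137.5 188.5  57.1] [[0.5952 0.0965]]
circ [560.5 321.5  43.8] [[ 0.5705 -0.1965]]
```

View pics/w23.png

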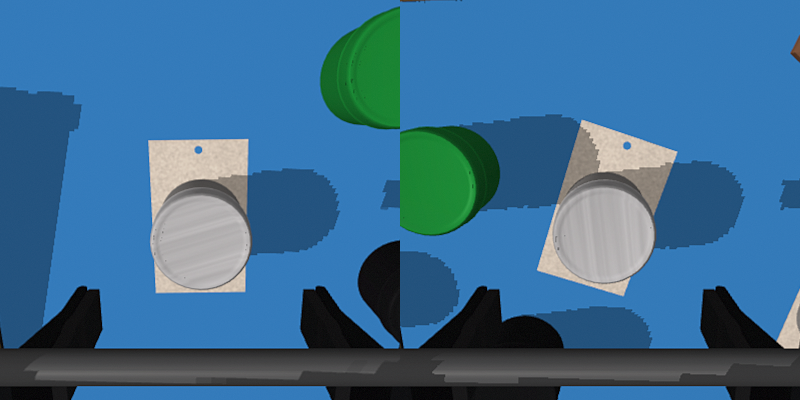

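Left half: the left tin stands on its card, lid (200,241). Right half: mid tin, lid (604,232), card corners (581,120), (677,152), (623,296) and (537,271).

```bash
cat > rel.py <<'E'
from h import *
def rep(n,lid,corners,go=False):
    d=np.load(f"pics/{n}.npz");K,T=d["K"],d["T"]
    c=plane(corners,0,K,T);l=plane(lid,.062,K,T)[0]
    print(n,"card",c.mean(0),"sides",[round(float(np.linalg.norm(c[i]-c[i-1])),4) for i in range(4)],"lid",l)
    s=bot.read_state();print("tool mm",s["tcp_rot"].T@(np.append((c.mean(0)+l)/2,.017)-s["position"])*1000)
E
python3 - <<'E'
from rel import *
rep("w2",(320,241),[(269,140),(368,139),(366,292),(276,293)])
rep("w3",(324,232),[(301,120),(397,152),(343,296),(257,271)])
E
```

```text
w2 card [0.4671 0.1839] sides [0.1257, 0.0745, 0.1256, 0.0758] lid [0.4694 0.1842]
tool mm [ -68.4662 -228.7372  138.3392]
w3 card [ 0.5912 -0.0239] sides [0.1254, 0.0755, 0.1251, 0.0746] lid [ 0.5949 -0.0229]
tool mm [  4.4781   2.1275 138.0554]
```

Left tin is back to within 2 mm. Next the mid tin: descend, grip and lift.

```bash
python3 -m jog '[[[4,2,0],[0,0,0],0],[[4,2,35],[0,0,0],0],[[4,2,70],[0,0,0],0],[[4,2,105],[0,0,0],0],[[4,2,125],[0,0,0],0],[[4,2,135],[0,0,0],0],[[4,2,138],[0,0,0],0],[[4,2,138],[0,0,0],0],[[4,2,138],[0,0,0],0],[[4,2,138],[0,0,0],0]]'; python3 -m jog '[[[0,0,0],[0,0,0],1],[[0,0,0],[0,0,0],1],[[0,0,0],[0,0,0],1],[[0,0,0],[0,0,0],1],[[0,0,0],[0,0,0],1],[[0,0,0],[0,0,0],1],[[0,0,0],[0,0,0],1],[[0,0,0],[0,0,0],1]]'
```

```text
time_s: 8.5
position: [0.5952, -0.0251, 0.0192]
tcp_rot: [[0.973, 0.232, 0.003], [0.232, -0.973, -0.001], [0.003, 0.002, -1.0]]
force: [-1.1, 0.3, 0.7]
opening: 1.003
time_s: 9.17
position: [0.5937, -0.0242, 0.018]
tcp_rot: [[0.973, 0.231, -0.0], [0.231, -0.973, 0.001], [0.0, -0.001, -1.0]]
force: [-0.1, 4.0, 6.0]
opening: 0.764
```

```bash
python3 -m jog '[[[0,0,-8],[0,0,0],1],[[0,0,-20],[0,0,0],1],[[0,0,-35],[0,0,0],1],[[0,0,-50],[0,0,0],1],[[0,0,-60],[0,0,0],1],[[0,0,-60],[0,0,0],1],[[0,0,-60],[0,0,0],1],[[0,0,-60],[0,0,0],1],[[0,0,-60],[0,0,0],1],[[0,0,-60],[0,0,0],1],[[0,0,-60],[0,0,0],1],[[0,0,-60],[0,0,0],1]]'; for i in 1 2 3 4; do python3 -m jog '[[[0,0,0],[0,0,0],1],[[0,0,0],[0,0,0],1]]' | grep -E 'force|posit|open'; done
```

```text
time_s: 10.17
position: [0.5935, -0.0249, 0.0769]
tcp_rot: [[0.973, 0.232, -0.001], [0.232, -0.973, 0.0], [-0.001, -0.0, -1.0]]
force: [-0.5, -0.4, -4.5]
opening: 0.758
position: [0.5937, -0.0249, 0.0773]
force: [-0.3, -0.1, -5.1]
opening: 0.764
position: [0.5938, -0.0249, 0.0775]
force: [-0.2, -0.1, -5.3]
opening: 0.758
position: [0.5938, -0.0249, 0.0775]
force: [0.2, -1.0, -5.4]
opening: 0.761
position: [0.5938, -0.0249, 0.0775]
force: [-0.1, 0.5, -5.6]
opening: 0.76
```

Mid is about −5.4 N (roughly 0.55 kg). Setting it back.

```bash
python3 -m jog '[[[0,-1,15],[0,0,0],1],[[0,-1,35],[0,0,0],1],[[0,-1,48],[0,0,0],1],[[0,-1,54],[0,0,0],1],[[0,-1,57],[0,0,0],1],[[0,-1,59],[0,0,0],1],[[0,-1,60],[0,0,0],1],[[0,-1,60],[0,0,0],1],[[0,-1,60],[0,0,0],1],[[0,-1,60],[0,0,0],1]]'
```

```text
time_s: 11.67
position: [0.5944, -0.0242, 0.0182]
tcp_rot: [[0.973, 0.232, 0.002], [0.232, -0.973, -0.0], [0.002, 0.001, -1.0]]
force: [-0.4, -0.7, -2.4]
opening: 0.762
```

```bash
python3 -m jog '[[[0,0,1],[0,0,0],1],[[0,0,1],[0,0,0],1],[[0,0,1],[0,0,0],1]]'
```

```text
time_s: 11.92
position: [0.5944, -0.0241, 0.0181]
tcp_rot: [[0.973, 0.232, 0.002], [0.232, -0.973, -0.0], [0.002, 0.001, -1.0]]
force: [-0.1, 1.3, 6.5]
opening: 0.761
```

```bash
python3 -m jog '[[[0,0,0],[0,0,0],0],[[0,0,0],[0,0,0],0],[[0,0,0],[0,0,0],0],[[0,0,0],[0,0,0],0],[[0,0,0],[0,0,0],0],[[0,0,-30],[0,0,0],0],[[0,0,-70],[0,0,0],0],[[0,0,-110],[0,0,0],0],[[0,0,-138],[0,0,0],0],[[0,0,-138],[0,0,0],0],[[0,0,-138],[0,0,0],0],[[0,0,-138],[0,0,0],0]]'; python3 look.py w4; python3 -m jog '[[[-90,195,0],[0,0,0],0],[[-90,195,0],[0,0,0],0],[[-90,195,0],[0,0,0],0],[[-90,195,0],[0,0,0],0],[[-90,195,0],[0,0,0],0],[[-90,195,0],[0,0,0],0],[[-90,195,0],[0,0,0],0],[[-90,195,0],[0,0,0],0],[[-90,195,0],[0,0,0],0],[[-90,195,0],[0,0,0],0],[[-90,195,0],[0,0,0],0]]'; python3 look.py w5; python3 -c "
import cv2,numpy as np
cv2.imwrite('pics/w45.png',np.hstack([cv2.imread('pics/w%d.png'%i)[:400,120:520] for i in(4,5)]))"
```

```text
time_s: 12.92
position: [0.5927, -0.0238, 0.1538]
tcp_rot: [[0.973, 0.232, -0.001], [0.232, -0.973, 0.0], [-0.001, -0.001, -1.0]]
force: [-0.1, 1.2, -0.4]
opening: 0.998
12.9167 [ 0.5927 -0.0238  0.1538] [ 0.9728  0.2317 -0.0014] [-13.0801  32.7009  90.4527  -0.0038  56.9334  63.5219]
circ [320.5 236.5  52.2] [[ 0.5965 -0.0228]]
circ [133.5 196.5  57.2] [[0.5948 0.0965]]
circ [557.5 326.5  44.1] [[ 0.5712 -0.1968]]
time_s: 13.88
position: [0.5513, -0.2326, 0.1542]
tcp_rot: [[0.972, 0.234, -0.001], [0.234, -0.972, 0.001], [-0.001, -0.001, -1.0]]
force: [-0.2, -1.1, 0.6]
opening: 1.001
13.8833 [ 0.5513 -0.2326  0.1542] [ 0.9722  0.234  -0.0005] [-33.5715  33.0093  89.6923   0.015   57.3568  42.8876]
circ [323.5 241.5  50.7] [[ 0.5522 -0.2343]]
circ [ 41.5 105.5  57. ] [[ 0.5947 -0.0543]]
```

View pics/w45.png

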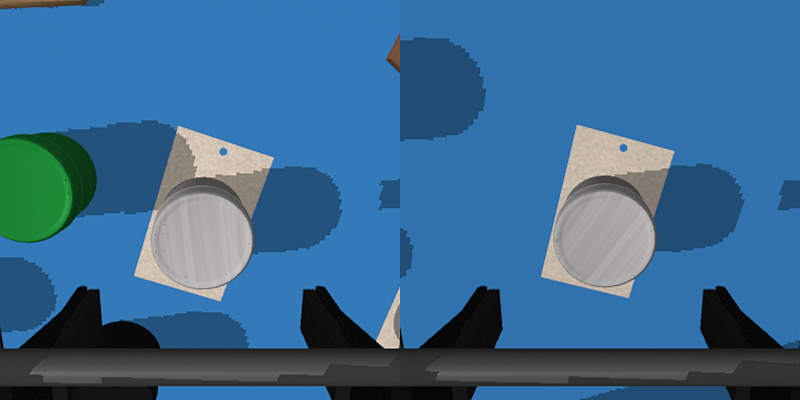

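Left half: mid tin set back, lid (202,237), card corners (178,126), (274,157), (220,301) and (134,276). Right half: right tin, lid (605,236), card corners (577,125), (674,151), (629,298) and (541,277).

```bash
python3 - <<'E'
from rel import *
rep("w4",(322,237),[(298,126),(394,157),(340,301),(254,276)])
rep("w5",(325,236),[(297,125),(394,151),(349,298),(261,277)])
E
```

```text
w4 card [ 0.5915 -0.024 ] sides [0.1253, 0.0754, 0.1257, 0.0747] lid [ 0.5964 -0.0238]
tool mm [  90.2496 -193.1238  137.4186]
w5 card [ 0.5526 -0.2354] sides [0.1252, 0.0749, 0.1252, 0.0755] lid [ 0.556  -0.2343]
tool mm [  2.3636   2.6842 137.3456]
```

```bash
python3 -m jog '[[[1,3,0],[0,0,0],0],[[1,3,35],[0,0,0],0],[[1,3,70],[0,0,0],0],[[1,3,105],[0,0,0],0],[[1,3,125],[0,0,0],0],[[1,3,135],[0,0,0],0],[[1,3,137],[0,0,0],0],[[1,3,137],[0,0,0],0],[[1,3,137],[0,0,0],0],[[1,3,137],[0,0,0],0]]'; python3 -m jog '[[[0,0,0],[0,0,0],1],[[0,0,0],[0,0,0],1],[[0,0,0],[0,0,0],1],[[0,0,0],[0,0,0],1],[[0,0,0],[0,0,0],1],[[0,0,0],[0,0,0],1],[[0,0,0],[0,0,0],1],[[0,0,0],[0,0,0],1]]'
```

```text
time_s: 14.77
position: [0.5542, -0.238, 0.0193]
tcp_rot: [[0.973, 0.232, 0.003], [0.232, -0.973, -0.002], [0.002, 0.003, -1.0]]
force: [0.5, -0.1, -0.3]
opening: 1.002
time_s: 15.43
position: [0.5527, -0.2367, 0.0179]
tcp_rot: [[0.973, 0.232, -0.0], [0.232, -0.973, 0.001], [-0.0, -0.001, -1.0]]
force: [-0.7, 1.2, 6.2]
opening: 0.764
```

```bash
python3 -m jog '[[[0,0,-8],[0,0,0],1],[[0,0,-20],[0,0,0],1],[[0,0,-35],[0,0,0],1],[[0,0,-50],[0,0,0],1],[[0,0,-60],[0,0,0],1],[[0,0,-60],[0,0,0],1],[[0,0,-60],[0,0,0],1],[[0,0,-60],[0,0,0],1],[[0,0,-60],[0,0,0],1],[[0,0,-60],[0,0,0],1],[[0,0,-60],[0,0,0],1],[[0,0,-60],[0,0,0],1]]'; for i in 1 2 3 4; do python3 -m jog '[[[0,0,0],[0,0,0],1],[[0,0,0],[0,0,0],1]]' | grep -E 'force|posit|open'; done
```

```text
time_s: 16.43
position: [0.5526, -0.237, 0.0769]
tcp_rot: [[0.973, 0.232, -0.001], [0.232, -0.973, 0.001], [-0.001, -0.001, -1.0]]
force: [-0.9, -0.4, -1.4]
opening: 0.761
position: [0.5528, -0.2372, 0.0773]
force: [0.7, -0.8, -1.8]
opening: 0.763
position: [0.5528, -0.2372, 0.0774]
force: [-1.0, -0.0, -1.9]
opening: 0.765
position: [0.5528, -0.2372, 0.0775]
force: [-0.7, -0.2, -1.9]
opening: 0.763
position: [0.5528, -0.2372, 0.0775]
force: [0.5, 0.7, -2.5]
opening: 0.763
```

Right is about −2 N, so mid is the heaviest at 5.4 N against 2.5 and 2. Setting the right tin back with a small centring shift.

```bash
python3 -m jog '[[[0,-2,15],[0,0,0],1],[[0,-2,35],[0,0,0],1],[[0,-2,48],[0,0,0],1],[[0,-2,54],[0,0,0],1],[[0,-2,57],[0,0,0],1],[[0,-2,59],[0,0,0],1],[[0,-2,60],[0,0,0],1],[[0,-2,60],[0,0,0],1],[[0,-2,60],[0,0,0],1],[[0,-2,60],[0,0,0],1]]'
```

```text
time_s: 17.93
position: [0.5529, -0.2356, 0.018]
tcp_rot: [[0.973, 0.232, 0.001], [0.232, -0.973, -0.001], [0.001, 0.001, -1.0]]
force: [0.1, -0.6, -1.7]
opening: 0.761
```

```bash
python3 -m jog '[[[0,0,1],[0,0,0],1],[[0,0,1],[0,0,0],1],[[0,0,1],[0,0,0],1],[[0,0,1],[0,0,0],1]]'
```

```text
time_s: 18.27
position: [0.553, -0.2356, 0.018]
tcp_rot: [[0.973, 0.232, 0.001], [0.232, -0.973, -0.001], [0.001, 0.001, -1.0]]
force: [-1.6, -0.5, 5.3]
opening: 0.765
```

```bash
python3 -m jog '[[[0,0,0],[0,0,0],0],[[0,0,0],[0,0,0],0],[[0,0,0],[0,0,0],0],[[0,0,0],[0,0,0],0],[[0,0,0],[0,0,0],0],[[0,0,-30],[0,0,0],0],[[0,0,-70],[0,0,0],0],[[0,0,-110],[0,0,0],0],[[0,0,-138],[0,0,0],0],[[0,0,-138],[0,0,0],0],[[0,0,-138],[0,0,0],0],[[0,0,-138],[0,0,0],0]]'; python3 look.py w6; python3 -m jog '[[[89,-196,0],[0,0,0],0],[[89,-196,0],[0,0,0],0],[[89,-196,0],[0,0,0],0],[[89,-196,0],[0,0,0],0],[[89,-196,0],[0,0,0],0],[[89,-196,0],[0,0,0],0],[[89,-196,0],[0,0,0],0],[[89,-196,0],[0,0,0],0],[[89,-196,0],[0,0,0],0],[[89,-196,0],[0,0,0],0],[[89,-196,0],[0,0,0],0]]'; python3 look.py w7; python3 -c "
import cv2,numpy as np
cv2.imwrite('pics/w67.png',np.hstack([cv2.imread('pics/w%d.png'%i)[:400,120:520] for i in(6,7)]))"
```

```text
time_s: 19.27
position: [0.5516, -0.2348, 0.1538]
tcp_rot: [[0.973, 0.232, -0.001], [0.232, -0.973, 0.001], [-0.001, -0.001, -1.0]]
force: [-1.0, -1.0, 0.5]
opening: 1.003
19.2667 [ 0.5516 -0.2348  0.1538] [ 0.9728  0.2317 -0.0012] [-33.7248  33.1312  89.5134  -0.0022  57.4506  42.8811]
circ [321.5 238.5  48.9] [[ 0.5542 -0.2347]]
circ [ 38.5 106.5  57.6] [[ 0.5944 -0.0551]]
time_s: 20.23
position: [0.5933, -0.0257, 0.1541]
tcp_rot: [[0.973, 0.229, -0.001], [0.229, -0.973, -0.0], [-0.001, -0.0, -1.0]]
force: [0.1, 0.8, -0.4]
opening: 1.003
20.2333 [ 0.5933 -0.0257  0.1541] [ 0.9734  0.2293 -0.0006] [-13.2437  32.7011  90.3818  -0.0127  56.9512  63.5071]
circ [317.5 244.5  51.9] [[ 0.5913 -0.0241]]
circ [228.5 386.5  49.5] [[0.4707 0.0141]]
circ [129.5 196.5  56.8] [[0.5951 0.0972]]
```

View pics/w67.png

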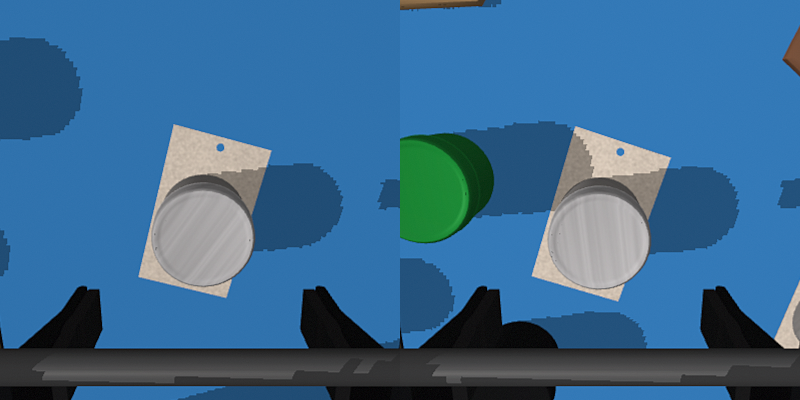

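The right tin is back on its card: lid (203,236), card corners about (174,125) to (227,297), the same layout as before the lift. The gripper is over mid, lid (599,237). Gripping and lifting about 20 cm.

```bash
python3 -m jog '[[[0,-1,0],[0,0,0],0],[[0,-1,35],[0,0,0],0],[[0,-1,70],[0,0,0],0],[[0,-1,105],[0,0,0],0],[[0,-1,125],[0,0,0],0],[[0,-1,135],[0,0,0],0],[[0,-1,137],[0,0,0],0],[[0,-1,137],[0,0,0],0],[[0,-1,137],[0,0,0],0],[[0,-1,137],[0,0,0],0]]'; python3 -m jog '[[[0,0,0],[0,0,0],1],[[0,0,0],[0,0,0],1],[[0,0,0],[0,0,0],1],[[0,0,0],[0,0,0],1],[[0,0,0],[0,0,0],1],[[0,0,0],[0,0,0],1],[[0,0,0],[0,0,0],1],[[0,0,0],[0,0,0],1]]'
```

```text
time_s: 21.12
position: [0.5948, -0.0233, 0.0192]
tcp_rot: [[0.973, 0.232, 0.004], [0.232, -0.973, -0.001], [0.003, 0.002, -1.0]]
force: [0.7, -0.9, -0.6]
opening: 0.997
time_s: 21.78
position: [0.5938, -0.0234, 0.018]
tcp_rot: [[0.973, 0.232, 0.001], [0.232, -0.973, -0.001], [0.001, 0.001, -1.0]]
force: [-1.1, -1.8, 5.8]
opening: 0.76
```

```bash
python3 -m jog '[[[0,0,-8],[0,0,0],1],[[0,0,-25],[0,0,0],1],[[0,0,-50],[0,0,0],1],[[0,0,-75],[0,0,0],1],[[0,0,-100],[0,0,0],1],[[0,0,-125],[0,0,0],1],[[0,0,-150],[0,0,0],1],[[0,0,-175],[0,0,0],1],[[0,0,-190],[0,0,0],1],[[0,0,-198],[0,0,0],1],[[0,0,-200],[0,0,0],1],[[0,0,-200],[0,0,0],1]]'; python3 -m jog '[[[0,0,0],[0,0,0],1],[[0,0,0],[0,0,0],1],[[0,0,0],[0,0,0],1],[[0,0,0],[0,0,0],1],[[0,0,0],[0,0,0],1],[[0,0,0],[0,0,0],1],[[0,0,0],[0,0,0],1],[[0,0,0],[0,0,0],1],[[0,0,0],[0,0,0],1],[[0,0,0],[0,0,0],1],[[0,0,0],[0,0,0],1],[[0,0,0],[0,0,0],1]]'; python3 look.py w8; python3 -c "
from h import *
print(bot.read_state()['qvel'])
t,s=[vision.capture(n)[:,:,::-1] for n in('top','side')]
cv2.imwrite('pics/end.png',np.hstack([t[130:380,100:480],s[100:350,150:530]]))"
```

```text
time_s: 22.78
position: [0.5923, -0.0225, 0.2166]
tcp_rot: [[0.973, 0.232, -0.002], [0.232, -0.973, 0.001], [-0.002, -0.001, -1.0]]
force: [-0.2, 0.2, -6.1]
opening: 0.763
time_s: 23.78
position: [0.5933, -0.023, 0.2175]
tcp_rot: [[0.973, 0.232, 0.0], [0.232, -0.973, -0.0], [0.0, 0.0, -1.0]]
force: [0.6, -0.8, -4.7]
opening: 0.759
23.7833 [ 0.5933 -0.023   0.2175] [0.9728 0.2316 0.0001] [-12.9931  28.131   87.0254   0.001   64.8378  63.6123]
circ [320.5 357.5 100.1] [[ 0.469  -0.0526]]
circ [169.5 180.5  47.2] [[0.5949 0.097 ]]
circ [321.5 296.5  69.2] [[ 0.5268 -0.0397]]
[ 0.0335  0.0663  0.0395  0.0286 -0.0494  0.0276]
```

View pics/end.png

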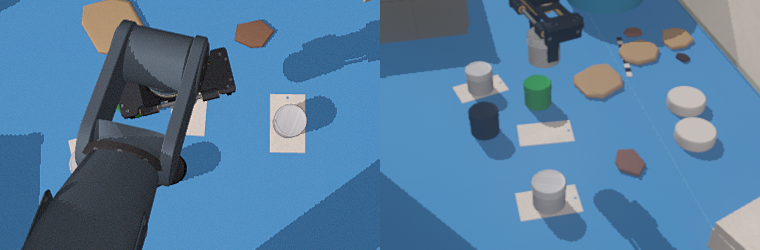

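The side view (right half) shows the mid tin held upright in the gripper at (543,48) above its empty card (545,133). The left (479,78) and right (549,190) tins stand on their cards, and the decoys and sherds are unmoved. Arm is still, so I'm handing in.

```bash
python3 -c "
from rig import bot
print(bot.hand_in())"
```

```text
the job is handed in; nothing more can be done
None
```

I lifted the tins in order (left, mid, right) and set each one back on its own card. I then picked the heaviest, the mid tin, up again and handed in holding it with its underside about 20 cm above the table.

| Tin | Force when lifted | Approximate mass |
|---|---|---|
| Left | 2.5 N | 0.25 kg |
| Mid | 5.4 N | 0.55 kg |
| Right | 2.0 N | 0.2 kg |

- **Final state:** the tool was vertical and the arm still. The gripper opening was 0.76, which matches the 66 mm tin, and the clock was at about 24 s.
- **Set-back positions:** the left tin measured about 2 mm from its card centre after being set back. The right tin looked the same on its card as before the lift, but I did not compute its offset. The mid tin came back about 1.5 mm from its start before its final lift.
- **Readings that disagreed:** the lid positions I read from the wrist camera ran 2–5 mm further in x than the card centres, both before and after the lifts. I treated that as measurement bias. Hough circle fits on the lids scattered by a few mm.
- **Extra lowering:** the mid and right tins first came down with part of their weight still on the gripper, so I lowered each about 1 mm more before letting go.
- **Bystanders:** the green and black tins and both sherds looked undisturbed in the last picture. The brush was outside that crop, and the arm worked well clear of it.

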